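# Fit the cell in the bedside call unit

## Task

Take the cell out of the charging cradle and fit it in the open battery bed of the bedside call unit: with the nub end raised, slide the flat end in under the hood and push the spring contact back gently, without driving it to its stop, then press the nub end down between the side clips until the cell lies flat and is held. Press gently throughout, and leave the other things on the table where they are.

Things in the scene. Friction and masses are not known exactly. Their poses are not given: they have to be found in the camera images.
- cell_center (a point): Centre of the loose battery cell: a black cylinder 33 mm in diameter lying on its side, 80 mm long in all: a 75 mm body and, on one end, a steel nub 10 mm in diameter and 5 mm long. The point lies on the axis half-way along the 80 mm. x runs along the cell towards the nub; the cell may be rolled about x. About 0.12 kg. It starts on the cradle, its axis 24.5 mm above the table.
- cell: The same cell as a body (its origin is on the cell's surface, not at its centre; use cell_center for where it is).
- cradle: Grey charging cradle fixed to the table, 102 x 56 mm, base 8 mm high, with two low rails (to 13 mm) beside the cell and low end stops (to 16 mm). Origin: centre of its underside; x along the cell. The cell's sides are free above the rails.
- unit: White call unit lying on its face, fixed: 178 mm (x) x 100 (y) x 24 high, a grey battery bed rising from its top. Origin: centre of the underside. x runs along the bed from the spring end (-x, under the hood) to the terminal end (+x); a fitted cell's x axis (nub) points along this +x. The reading is that of the white case; the bed has play in it, see unit_bed.
- unit_bed (a point): Nominal point on the bed's floor under a fitted cell's centre, 32 mm above the table, axes as the unit. The bed with all its parts is stuck within 6 mm of nominal along x and 7 mm in height (not reported: find it by touch); sideways it is true. A fitted cell has its axis 16.5 mm above the floor, flat end at x = -40, nub tip at x = +40 mm. Two rails 5 mm high run at y = +-16 mm.
- spring (a joint): How far the spring contact is pushed back, m: 0 free, 0.005 with the cell fitted, 0.0095 at its hard stop (keep off it). It pushes back with 3.2 N when free plus 0.8 N per mm.
- mug: White mug with ear, 103 mm high, bystander. Origin at its foot.
- glass: Tall clear tumbler, 69 mm wide, 189 mm high, bystander. Origin at its foot.
- dose: Small clear dose cup, 40 mm wide, 42 mm high, bystander. Origin at its foot.
- unit_hood (a point): Nominal middle of the underside of the hood's mouth: 36.5 mm to -x of unit_bed, 37.5 mm above the bed's floor. The hood reaches 33.5 mm from here to -x, 37 mm wide inside, 45.5 outside, roof 3 mm thick. The cell clears clips and terminal when it comes down before the hood tilted about 26 degrees (nub up), and slides in with its flat end on the floor at about 20. Shares the bed's play.
- unit_spring (a point): Nominal tip of the free spring contact inside the hood: a steel dome 12 mm in diameter, 35 mm to -x of unit_bed and 12 mm above the bed's floor; it is pushed towards -x. Shares the bed's play.
- unit_clips (a point): Nominal middle between the two sprung side clips: 28 mm to +x of unit_bed, 22 mm above the floor. They span 12 mm along x, outer width 54 mm, tops 32 mm above the floor; their round noses leave a gap of 29 mm and each gives way about 2 mm as the cell's widest part is pressed past (about 5 to 20 N downward in all). From clips to hood the sides are open above the rails for fingers.
- unit_post (a point): Nominal face of the steel terminal post that the nub tip bears on: 40 mm to +x of unit_bed, 14.5 mm above the floor. The post is 12 mm wide; its top, 20 mm above the floor, slopes away to +x. Shares the bed's play.
- cell_nub (a point): Middle of the tip of the cell's nub, 40 mm from cell_center along the cell's x axis.
Not all that is in view belongs to the job. Of the things that look like the cell, the middle-sized one is meant.

How it is judged:
On the way:
1. the flat end pushes the spring contact back at least 2 mm while the nub end is still raised (value of joint spring above 0.002 m and angle between the x axis of cell_center and the x axis of unit, either way round above 0.15 rad and distance between cell_center and unit_bed below 0.06 m), for 0.1 s.
At the end, for the whole second after the job is handed in: The cell lies flat (within 0.06 rad) in the bed with its nub at the terminal, the spring contact held back 3 to 7.5 mm by it; its centre is within 8.5 mm lengthwise, 3 mm sideways and 8.5 mm in height of the nominal fitted place (this allows for the bed's play); released and at rest (angle between the x axis of cell_center and the x axis of unit, either way round below 0.06 rad and x of cell_center in the frame of unit_bed between -0.0085 and 0.0085 m and y of cell_center in the frame of unit_bed between -0.003 and 0.003 m and z of cell_center in the frame of unit_bed between 0.008 and 0.025 m and value of joint spring between 0.003 and 0.0075 m and linear speed of cell below 0.01 m/s and x of cell_nub in the frame of unit_bed above 0.02 m); the robot touches nothing.
It fails at once if the cell is pressed roughly against the unit (all contacts together over 60 N; a fitted cell bears about 18 N) (contact force between cell and unit above 60 N).
It fails at once if the spring contact is driven to its stop (over 9 mm) (value of joint spring above 0.009 m).
It fails at once if the mug is moved (distance of mug from where it was at the start of the episode above 0.03 m).
It fails at once if the glass is moved (distance of glass from where it was at the start of the episode above 0.03 m).
It fails at once if the dose cup is moved (distance of dose from where it was at the start of the episode above 0.03 m).
It also fails if it takes over 72 s, if anything falls off the work surface, if the arm or the gripper's body presses on something with over 40 N, if the wrist force passes 120 N, or if a joint passes its speed limit or range.

## Robot

A 6-joint arm with a two-finger parallel gripper is mounted at the origin on a cart in front of the work surface, level with it; the furniture and walls round the work are solid. World frame = base frame: x ahead of the robot, y to its left, z up, the work surface at z = 0. Lengths are in m, angles in rad, forces in N, time in s.
With the tool pointing down it reaches from about 0.325 to 0.775 m from the base axis. Payload 5.5 kg.
Tool frame: the origin (TCP) lies between the finger pads; the fingertips stand 17 mm ahead of it and the grasp point (between the pads) lies 2 mm behind it; z points along the fingers, y is the line along which they close (so a half turn about z gives the same grasp; the last joint's range is limited). The gripper opens to 88 mm and grips with 3 to 60 N. Pads are 20 mm wide; open, the fingers measure 115 mm over their backs; the gripper's body (75 mm by 178 mm) begins 61 mm behind the grasp point.
Start: joints at [1.271, 0.091, 1.231, -0, 1.82, -0.057], TCP at [0.144, 0.582, 0.24] pointing down, gripper open.
Joint ranges: [-2.87, 2.87], [-0.86, 2.18], [0.17, 2.46], [-1.51, 4.65], [0.06, 2.69], [-2.65, 2.65]. Speed limits (rad/s): [2.57, 2.57, 3.01, 3.14, 3.14, 3.14].

## Interface

Orientations are given as a unit quaternion [w, x, y, z].
In Python, from station import * gives the robot as it stands. Calls block until the motion is done:
- reach(position, orientation): joint-space move of the TCP to a pose.
- line_to(position, ori=None, vel=0.15): straight line of the TCP; ori=None keeps the orientation; vel is the mean speed in m/s.
- move_joints(angles): joint-space move.
- move_gripper(opening, grip_force=None): finger opening in m; grip_force is the grip in N (None keeps the last); returns when the fingers have stopped.
- pause(seconds).
- inverse_kinematics(position, orientation): joint angles nearest the present ones, or None.
- read_camera(name): name is "scene" or "top"; returns the picture (420x560x3 uint8, red, green, blue); there is no depth.
- camera_info(name): a dict with "fx", "fy", "cx", "cy" (pixels), "world_from_camera" (4x4, takes a point from camera to world coordinates). Camera axes: x right, y up, looking along -z (the intrinsics and any distortion apply to the point x, -y, -z); pixel columns grow to the right and rows downward; lengths in m; the calibration is good to about 2 mm. A picture is of the moment at which its call begins. camera_info takes no time and is no camera call.
A pose or a line that the arm cannot do raises MotionError and nothing moves.
- finish_job(): hands the job in; it is judged then, once.
Readings, each from a call of its own:
- current_clock(): time.
- current_joint_pos(): joint angles.
- current_qd(): joint speeds.
- current_effort(): joint torques, N m.
- current_tcp_pos(): TCP position.
- current_tcp_rot(): TCP orientation.
- current_wrist_force(): force on the tool from outside, world axes, zero at the start.
- current_ft_torque(): the same for the moment, N m.
- current_gripper_width(): finger opening in m.
- current_grasp_force(): force on a finger pad.
Only numpy, scipy, OpenCV 4.12 (cv2) and the standard library are available. Lean on these libraries where they do the work, as an engineer would, in place of code of your own. Each camera call takes 0.05 s, during which the arm holds its last target. There are 200 camera calls.

## Working session

There is one attempt and no reset: what is moved stays moved. The work goes in short steps, each a Python script; the robot and the scene stay as the last script left them, time stands still between calls to the robot, and variables do not carry over. Pictures are saved under pics/ and viewed, at most 10 in all, crops included, and the job is handed in when it is done.

```bash
mkdir -p pics; ls; python3 - <<'E'
from station import *
import cv2
for n in("scene","top"):
    i=read_camera(n); cv2.imwrite(f"pics/{n}0.png",i[:,:,::-1]); print(n,camera_info(n))
E
```

```text
pics
scene {'fx': 500.99857008908776, 'fy': 500.99857008908776, 'cx': 278.59397770273745, 'cy': 213.2709675850976, 'world_from_camera': array([[ 0.80090669,  0.4066423 , -0.43953442,  0.00531934],
       [-0.59863175,  0.5269279 , -0.60331337, -0.82545325],
       [-0.01372978,  0.74631697,  0.66544908,  0.97264387],
       [ 0.        ,  0.        ,  0.        ,  1.        ]])}
top {'fx': 382.3222651676442, 'fy': 382.3222651676442, 'cx': 283.52346354307963, 'cy': 206.07435577637935, 'world_from_camera': array([[ 0.01207469,  0.99528606, -0.09622821,  0.47099451],
       [-0.99984003,  0.01328755,  0.0119731 , -0.00615214],
       [ 0.01319529,  0.09606825,  0.99528728,  1.10379498],
       [ 0.        ,  0.        ,  0.        ,  1.        ]])}
```

View pics/scene0.png

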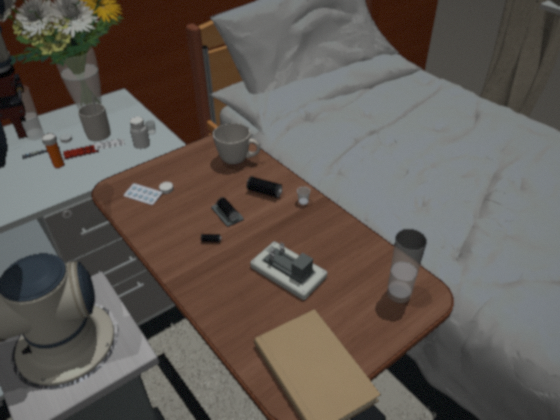

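View pics/top0.png

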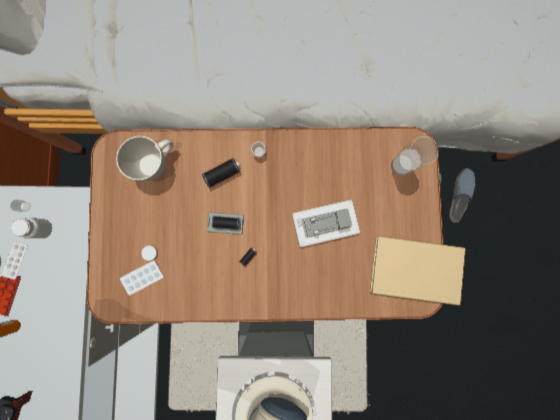

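The top view shows three black cylinders: a large one at (221,173), the middle-sized one on the grey cradle at (225,223), and a small one at (248,257). By the description I choose the middle one on the cradle. The unit is at (326,223), with its hood apparently at the right (345,220). Next I check the choice in a close crop.

```bash
python3 - <<'E'
import cv2,numpy as np
t=cv2.imread("pics/top0.png");s=cv2.imread("pics/scene0.png")
z=lambda i,x,y,w,h:cv2.resize(i[y:y+h,x:x+w],(400,300),interpolation=cv2.INTER_CUBIC)
m=np.vstack([np.hstack([z(t,200,205,52,39),z(t,286,194,80,60)]),np.hstack([z(s,200,190,52,39),z(s,244,235,88,66)])])
cv2.imwrite("pics/mos.png",cv2.convertScaleAbs(m,alpha=1.5))
E
```

```text
(no output)
```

View pics/mos.png

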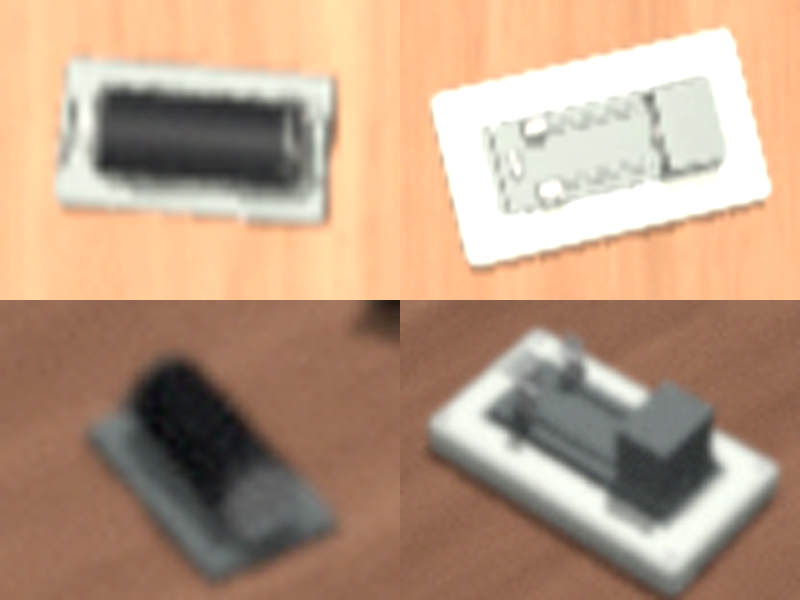

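The crop shows the middle cell in the cradle with a bright nub-like spot at its left end (crop (85,130)) and a grey flat disc at the right end. The unit's clips are at crop (540,125) and (550,190), the terminal is left at (515,160), and the hood is on the right at (690,125).

```bash
cat > h.py <<'E'
import cv2,numpy as np
from station import *
def ray(n,uv,z):
    c=camera_info(n);T=c["world_from_camera"];uv=np.atleast_2d(uv).astype(float)
    d=np.c_[(uv[:,0]-c["cx"])/c["fx"],-(uv[:,1]-c["cy"])/c["fy"],-np.ones(len(uv))]@T[:3,:3].T
    return T[:3,3]+d*((z-T[2,3])/d[:,2])[:,None]
def proj(n,P):
    c=camera_info(n);T=c["world_from_camera"];q=(np.atleast_2d(P)-T[:3,3])@T[:3,:3]
    return np.c_[c["cx"]-c["fx"]*q[:,0]/q[:,2],c["cy"]+c["fy"]*q[:,1]/q[:,2]]
def rect(n,mask,z):
    k=max(cv2.findContours(mask.astype(np.uint8),cv2.RETR_EXTERNAL,cv2.CHAIN_APPROX_NONE)[0],key=cv2.contourArea)[:,0]
    p=ray(n,k,z)[:,:2]; r=cv2.minAreaRect((p*1e3).astype(np.float32)); return r,k
E
python3 - <<'E'
from h import *
t=np.mean([read_camera("top") for _ in range(8)],0);s=np.mean([read_camera("scene") for _ in range(8)],0)
np.savez("avg.npz",t=t,s=s)
def win(im,x,y,w,h,f):
    m=np.zeros(im.shape[:2],bool); m[y:y+h,x:x+w]=f(im[y:y+h,x:x+w]); return m
sat=lambda a:(a.max(2)-a.min(2))
for n,im,b,th in(("top",t,(286,194,80,60),None),("scene",s,(244,235,88,66),None)):
    m=win(im,*b,lambda a:(sat(a)<45)&(a.max(2)>80) if n=="top" else (sat(a)<25)&(a.max(2)>100))
    m=cv2.morphologyEx(m.astype(np.uint8),cv2.MORPH_CLOSE,np.ones((9,9)))
    print("unit",n,m.sum(),rect(n,m,0.024)[0])
m=win(t,200,205,52,39,lambda a:sat(a)<40); m=cv2.morphologyEx(m.astype(np.uint8),cv2.MORPH_CLOSE,np.ones((5,5)))
print("cradle",rect("top",m,0.008)[0])
m=win(t,200,205,52,39,lambda a:a.max(2)<60); print("cell",rect("top",m,0.03)[0])
m=win(s,200,190,52,39,lambda a:sat(a)<12)
g=t.max(2); print(np.round(g[212:236,204:248:1].astype(int)[::3]))
z=lambda i,x,y,w,h:cv2.resize(i[y:y+h,x:x+w],(400,300),interpolation=cv2.INTER_CUBIC)
cv2.imwrite("pics/z.png",np.hstack([np.clip(z(t,202,206,48,36)[:,:,::-1]*1.2,0,255),np.clip(z(s,205,192,44,33)[:,:,::-1]*2,0,255)]))
E
```

```text
unit top 2257 ((528.6491088867188, -138.735595703125), (101.92361450195312, 177.97935485839844), 13.771147727966309)
unit scene 1180 ((528.6463012695312, -142.967041015625), (102.41854858398438, 179.54974365234375), 13.69410228729248)
cradle ((526.7872314453125, 147.7904510498047), (101.8894271850586, 55.72124099731445), 86.33588409423828)
cell ((526.2445068359375, 142.51675415039062), (70.7154312133789, 28.756711959838867), 86.63594055175781)
[[188 187 185 183 177 160 154 154 168 167 164 160 162 163 158 164 164 163
  162 166 169 169 173 176 180 180 177 175 176 175 178 183 183 181 180 184
  186 187 186 192 192 192 190 187]
 [187 185 183 181 151 162 163 163 160 145 143 141 141 149 149 145 146 153
  154 155 160 161 160 160 161 162 162 162 161 161 161 160 158 156 158 155
  153 152 155 141 185 191 189 187]
 [186 187 184 172 150 112 157 157 101  66  42  38  37  37  35  35  38  37
   39  39  38  40  41  41  41  39  46  50  49  60  68  78  75  81  85 111
  144 150 155 120 183 190 190 186]
 [188 188 182 161 147 118 159 162 112  64  55  55  55  56  55  55  55  55
   54  54  53  52  52  52  51
[... 231 characters left out ...]
92 144  95 157 188 193 190 183]
 [189 189 183 152 157 161 161 156 119  80  71  65  52  51  51  43  39  39
   38  36  35  36  34  35  34  34  32  34  33  31  32  35  47  54  56  82
   98 138 119 184 192 193 189 183]
 [188 187 181 154 151 154 155 156 158 159 159 158 156 141 139 137 137 137
  138 138 139 138 138 138 138 132 129 112 109 103 104 103 101 102 113 118
  139 151 118 183 190 192 188 182]
 [186 183 182 182 179 177 176 176 175 173 173 174 176 175 177 179 180 168
  167 166 167 153 152 154 153 153 153 159 135 131 128 133 136 137 138 142
  144 138 135 184 190 191 185 179]][ WARN:0@16.044] global loadsave.cpp:1063 imwrite_ Unsupported depth image for selected encoder is fallbacked to CV_8U.
```

View pics/z.png

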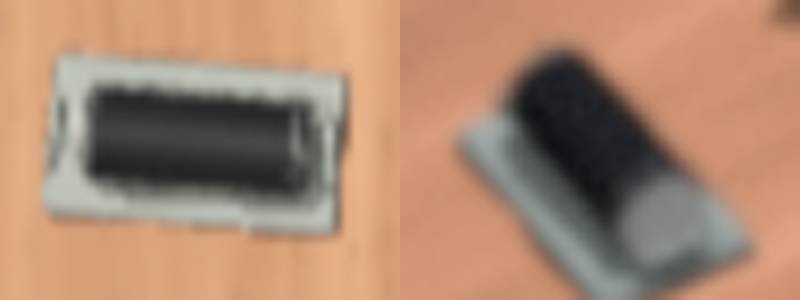

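The close-ups confirm the grey, featureless flat end towards −y (scene crop (660,220)), so the nub points towards +y. The unit's hood is also on its −y side. Next I work out the bed's offset in the case from the clip and hood pixels, and the lengthwise cell ends.

```bash
python3 - <<'E'
from h import *
a=np.radians(103.73);R=np.array([[np.cos(a),-np.sin(a)],[np.sin(a),np.cos(a)]])
f=np.load("avg.npz")
for n,c in(("top",(.52865,-.1387)),("scene",(.52865,-.143))):
    U=lambda uv,z:np.round(((ray(n,uv,z)[:,:2]-c)@R)*1e3,1)
    if n=="top":
        print("clips",U([(314,219),(316,232)],.064).tolist(),"mouth",U([(336,220)],.0725).tolist())
        print("hood corners TL,TR,BR,BL",U([(286+262/5,194+87/5),(286+312/5,194+77/5),(286+323/5,194+158/5),(286+270/5,194+172/5)],.0725).tolist())
    else:
        k=88/400; q=lambda x,y:(244+(x-400)*k,235+(y-300)*k)
        print("clips",U([q(570,340),q(522,392)],.064).tolist())
        print("hood L,T,R,B",U([q(618,432),q(665,382),q(713,408),q(672,462)],.0725).tolist())
b=np.radians(86.4);B=np.array([[np.cos(b),-np.sin(b)],[np.sin(b),np.cos(b)]])
C=lambda n,uv,z:np.round(((ray(n,uv,z)[:,:2]-(.5268,.1478))@B)*1e3,1).tolist()
print("cell ends top",C("top",[(211.9,222)],.038),C("top",[(236.7,223.5)],.038),"bottom",C("top",[(240.3,224)],.01))
print("flat end scene",C("scene",[(205+260*.11,192+218*.11)],.0245))
q0=current_joint_pos();print(current_clock())
E
```

```text
clips [[33.4, -17.0], [36.4, 18.6]] mouth [[-23.1, -0.6]]
hood corners TL,TR,BR,BL [[-35.0, -21.8], [-62.8, -21.0], [-58.0, 23.0], [-28.2, 23.9]]
clips [[39.1, -22.4], [34.2, 25.2]]
hood L,T,R,B [[-30.0, 21.5], [-27.1, -23.3], [-59.0, -24.2], [-65.3, 20.4]]
cell ends top [[31.9, 2.0]] [[-37.1, 0.9]] bottom [[-44.3, 0.4]]
flat end scene [[-45.1, 0.2]]
0.9
```

```bash
cat >> h.py <<'E'
from scipy.spatial.transform import Rotation as Ro
A=np.radians(103.73);RU=np.array([[np.cos(A),-np.sin(A),0],[np.sin(A),np.cos(A),0],[0,0,1]])
UC=np.array([.52865,-.1408,0])
def W(p): return UC+RU@np.array(p,float)          # unit frame -> world
def unit(P): return RU.T@(np.array(P)-UC)
def quat(M): q=Ro.from_matrix(M).as_quat(); return q[[3,0,1,2]]
def tool(yaw,tilt=0,s=1):
    """tool z down, tool y across a horizontal axis at yaw; tilt raises the +x end of the held thing; s=+-1: half turn"""
    M=Ro.from_euler("ZY",[yaw,-tilt]).as_matrix()    # cell frame: x axis, y lateral, z up
    return M@np.array([[s,0,0],[0,-s,0],[0,0,-1.]])
def F(): return np.array(current_wrist_force())
def touch(d,maxd,step=.0008,thr=2.5,vel=.03):
    """step along world unit vector d until the opposing force rises by thr; returns TCP or None"""
    d=np.array(d,float);f0=F()@d
    for i in range(int(maxd/step)):
        line_to(np.array(current_tcp_pos())+d*step,vel=vel)
        if f0-F()@d>thr: return np.array(current_tcp_pos())
    return None
E
python3 - <<'E'
from h import *
for s in(1,-1):
    for p,y,t in((W((-45,0,110)*np.array(1e-3)),A,0),(W((.008,0,.09)),A,.45),((.5268,.1448,.09),np.radians(86.4),0)):
        print(s,np.round(inverse_kinematics(p,quat(tool(y,t,s))),2))
s=1 if abs(inverse_kinematics(W((0,0,.1)),quat(tool(A,0,1)))[5])<abs(inverse_kinematics(W((0,0,.1)),quat(tool(A,0,-1)))[5]) else -1
print("s",s)
reach(W((-.045,0,.14)),quat(tool(A,0,s)));print(current_clock())
move_gripper(0.0,10)
line_to(W((-.045,0,.106)),vel=.2);print(current_clock(),F())
p=touch((0,0,-1),.026);print(p,F(),current_clock())
E
```

```text
1 [-0.39  0.02  1.53 -0.    1.59 -0.63]
1 [-0.51  0.2   1.44  0.33  1.81 -0.72]
1 [ 0.21 -0.03  1.62 -0.    1.55  0.27]
-1 [-0.39  0.02  1.53 -0.    1.59  2.51]
-1 [-0.51  0.2   1.44  0.33  1.81  2.42]Traceback (most recent call last):
  File "<stdin>", line 4, in <module>
    return _wrapfunc(a, 'round', decimals=decimals, out=out)
    return _wrapit(obj, method, *args, **kwds)
    result = getattr(arr, method)(*args, **kwds)
TypeError: unsupported operand type(s) for *: 'NoneType' and 'float'
```

```bash
python3 - <<'E'
from h import *
reach(W((-.045,0,.14)),quat(tool(A)));print(current_clock())
move_gripper(0.0,10)
line_to(W((-.045,0,.106)),vel=.2);print(current_clock(),F())
p=touch((0,0,-1),.026);print(p,F(),current_clock())
E
```

```text
3.9417
5.6 [ 0.72120332 -0.37013219  0.42552736]
[ 0.53847519 -0.18424217  0.09105011] [-1.40004555 -0.13572538  3.63729467] 10.1
```

```bash
python3 - <<'E'
from h import *
ux,uy=RU[:,0],RU[:,1]
def go(*pts):
    for p in pts: line_to(W(p),vel=.25)
go((-.045,0,.100),(-.008,0,.100),(-.008,0,.083))
p=touch(-ux,.024,.0015);print("front",p is not None and unit(p),F()@RU,current_clock())
if p is None: raise SystemExit
go(unit(p)+[.004,0,0],unit(p)+[.004,0,.017],(-.045,.0415,.100),(-.045,.0415,.083))
a=touch(-uy,.010,.001);print("+y",a is not None and unit(a),F()@RU,current_clock())
if a is None: raise SystemExit
go(unit(a)+[0,.003,0],unit(a)+[0,.003,.017],(-.045,-.0415,.100),(-.045,-.0415,.083))
b=touch(uy,.010,.001);print("-y",b is not None and unit(b),F()@RU,current_clock())
E
```

```text
front [-0.0162287   0.00070048  0.08203144] [5.34603999 0.49399455 1.13901437] 12.4
+y False [-0.98541574 -0.27616545 -0.33915238] 16.0083
```

```bash
python3 - <<'E'
from h import *
ux,uy=RU[:,0],RU[:,1]
print(unit(current_tcp_pos()),current_gripper_width())
a=touch(-uy,.008,.001);print("+y",a is not None and unit(a),F()@RU,current_clock())
E
```

```text
[-0.04368262  0.03073692  0.0822102 ] 0.0004903218479330357
+y [-0.0437687   0.02950293  0.08217488] [-0.2611708   5.75926326  2.19492813] 16.5083
```

```bash
python3 - <<'E'
from h import *
ux,uy=RU[:,0],RU[:,1]
def go(*pts):
    for p in pts: line_to(W(p),vel=.25)
u=unit(current_tcp_pos())
go(u+[0,.003,0],u+[0,.003,.017],(-.044,-.0345,.100),(-.044,-.0345,.083))
b=touch(uy,.012,.001);print("-y",b is not None and unit(b),F()@RU,current_clock())
E
```

```text
-y [-0.04357099 -0.0336994   0.08199876] [ 0.11215399 -6.77203373 -2.18941758] 17.925
```

```bash
python3 - <<'E'
from h import *
uy=RU[:,1]
line_to(W(unit(current_tcp_pos())-[0,.003,0]),vel=.1); print(F()@RU)
for i in range(8):
    line_to(np.array(current_tcp_pos())+uy*.0006,vel=.03);f=F()@RU;print(np.round(unit(current_tcp_pos())*1e3,2),np.round(f,2))
    if f[1]<-2.5:break
print(current_clock())
E
```

```text
[-0.11010024 -0.54900221  0.7521516 ]
[-43.81 -35.19  82.28] [ 0.13  0.7  -0.14]
[-43.83 -34.48  82.3 ] [-0.06 -0.23 -0.8 ]
[-43.79 -33.99  82.27] [-0.16 -0.82  0.35]
[-43.83 -33.85  82.36] [-0.54 -3.5  -1.41]
19.175
```

```bash
python3 - <<'E'
from h import *
u=unit(current_tcp_pos())
line_to(W(u-[0,.003,0]),vel=.2); line_to(W(u+[0,-.003,.06]),vel=.3)
q=quat(tool(np.radians(86.4)))
reach((.5285,.148,.09),q); move_gripper(.07,35); print(current_clock())
line_to((.5285,.148,.032),vel=.12); f=F(); print(f)
move_gripper(.03,12); print(current_gripper_width(),current_grasp_force(),F()-f,current_clock())
E
```

```text
22.175
[-0.84365307 -0.4438295   0.2942841 ]
0.0323726258603951 11.999950110912323 [ 0.66044862  0.09597785 -0.22792251] 23.475
```

```bash
cat >> h.py <<'E'
BED=W((.0105,-.0021,.0337)); G=.003; H=.0075
def cellpose(xc,zc,th,y=0,g=None):
    """TCP pose for the flat end's lower edge at (xc,y,zc) in the bed frame, nub raised by th"""
    g=G if g is None else g
    M=Ro.from_euler("ZY",[A,-th]).as_matrix()
    P=BED+RU@np.array([xc,y,zc])+M@np.array([.04+g,0,.0165+H])
    return P,quat(tool(A,th))
E
python3 - <<'E'
from h import *
move_gripper(.03,35)
p=np.array(current_tcp_pos()); line_to(p+[0,0,.10],vel=.3)
P,q=cellpose(-.015,.06,np.radians(26)); reach(P,q)
print(current_clock(),current_gripper_width(),F(),P)
t=read_camera("top");s=read_camera("scene")
a=proj("top",P)[0];b=proj("scene",P)[0];print(a,b)
z=lambda i,c:cv2.resize(i[int(c[1])-30:int(c[1])+30,int(c[0])-40:int(c[0])+40],(400,300),interpolation=cv2.INTER_CUBIC)
cv2.imwrite("pics/held.png",cv2.convertScaleAbs(np.hstack([z(t,a),z(s,b)])[:,:,::-1],alpha=1.6))
E
```

```text
25.2083 0.03260844971953249 [ 0.40735448  0.7826652  -2.11409391] [ 0.52508214 -0.11734948  0.13412102]
[322.49287271 222.12829475] [280.20425326 230.33065307]
```

View pics/held.png

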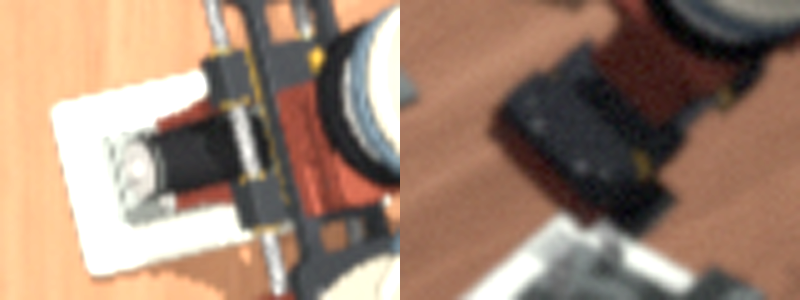

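The held view shows the bright nub end at the left, at crop (135,165), and the black body ending at crop (155,162). So the nub is on the terminal side and raised. I compare that edge with the prediction, then go down.

```bash
python3 - <<'E'
from h import *
th=np.radians(26);M=Ro.from_euler("ZY",[A,-th]).as_matrix();P=np.array(current_tcp_pos())
for g in(0,.003,.006): print(g,proj("top",[P+M@np.array([.035-g,0,.0165-H]),P+M@np.array([.04-g,0,-H])]))
P,q=cellpose(-.019,.012,th); line_to(P,vel=.12); print(F(),current_clock())
f0=F()[2]
for i in range(20):
    line_to(np.array(current_tcp_pos())-[0,0,.001],vel=.04);f=F()
    if f[2]-f0>2.5:break
print(i,(RU.T@(np.array(current_tcp_pos())-P))*1e3,(RU.T@f).round(2),current_clock())
E
```

```text
0 [[312.08228902 224.07501298]
 [307.10364238 225.37338016]]
0.003 [[313.09116499 223.85676091]
 [308.10700175 225.15599875]]
0.006 [[314.09706515 223.63915261]
 [309.10743899 224.93925042]]
[-0.57407215  0.4709949  -1.04451212] 25.8583
9 [ 0.24473257 -0.50269843 -8.74104014] [0.02 0.27 3.97] 28.3583
```

```bash
python3 - <<'E'
from h import *
m=np.array(current_ft_torque());f=F();p=np.array(current_tcp_pos())
line_to(p+[0,0,.003],vel=.05)
print("dF",(RU.T@(f-F())).round(2),"dM",(RU.T@(m-np.array(current_ft_torque()))).round(3),unit(p)-unit(BED),current_gripper_width(),current_grasp_force(),current_clock())
E
```

```text
dF [-0.68  0.98  5.29] dM [ 0.052 -0.499  0.066] [ 0.00937197 -0.0005027   0.04367998] 0.03222911938634516 34.99975562095642 28.6083
```

```bash
python3 - <<'E'
from h import *
th=np.radians(26)
P,q=cellpose(-.0225,.006,th); line_to(P,vel=.08); f0=RU.T@F(); print(f0.round(2))
for i in range(1,13):
    line_to(P-[0,0,.001*i],vel=.04);f=RU.T@F()-f0
    if f[2]>2.5:break
m=np.array(current_ft_torque());p=current_tcp_pos()
print(.006*1e3-i,f.round(2),(RU.T@m).round(3),((RU.T@(np.array(p)-P))*1e3).round(2),current_clock())
E
```

```text
[ 0.06  0.3  -1.28]
1.0 [-0.09 -0.45  2.99] [ 0.104 -0.026  0.038] [-0.01 -0.19 -4.47] 30.1083
```

```bash
python3 - <<'E'
from h import *
th=np.radians(26)
P,q=cellpose(-.0225,.003,th); line_to(P,vel=.08); print((RU.T@F()).round(2),(RU.T@np.array(current_ft_torque())).round(3))
P,q=cellpose(-.0265,.003,th); line_to(P,vel=.05); f0=RU.T@F();m0=RU.T@np.array(current_ft_torque()); print(f0.round(2))
for i in range(1,10):
    line_to(P-[0,0,.001*i],vel=.04);f=RU.T@F()-f0
    if f[2]>2.5:break
m=RU.T@np.array(current_ft_torque());p=current_tcp_pos()
print(3-i,f.round(2),(m-m0).round(3),((RU.T@(np.array(p)-P))*1e3).round(2),current_clock())
E
```

```text
[ 0.95  0.55 -2.02] [0.095 0.306 0.002]
[-0.4   0.34 -1.64]
-2 [0.66 0.4  3.33] [ 0.078 -0.262  0.032] [ 0.03 -0.11 -4.58] 31.8583
```

```bash
python3 - <<'E'
from h import *
th=np.radians(26)
P,q=cellpose(-.0265,-.0008,th); line_to(P,vel=.05); f0=RU.T@F(); print(f0.round(2))
x=-.0265
while x>-.0365:
    x-=.001; line_to(cellpose(x,-.0008,th)[0],vel=.04);f=RU.T@F()-f0
    print(round(x*1e3,1),f.round(1),((unit(current_tcp_pos())-unit(P))*1e3).round(1))
    if f[0]>3 or abs(f[2])>12 or abs(f[1])>10:break
print(current_clock())
E
```

```text
[-0.32  1.03 -0.77]
-27.5 [ 1.3 -0.9  0.4] [-1.   0.1 -0.2]
-28.5 [-0.  -0.4  0.1] [-2.1  0.1 -0.1]
-29.5 [ 0.7 -1.1 -0.2] [-3.1  0.  -0.1]
-30.5 [-0.3 -2.2 -0.2] [-4.1 -0.   0. ]
-31.5 [ 1.9 -1.  -0.2] [-4.6 -0.   0. ]
-32.5 [ 3.9 -0.5  0.6] [-5.6 -0.   0. ]
33.6083
```

```bash
cat >> h.py <<'E'
def xc(th,s): return (-43.7+12*np.tan(th)+6/np.cos(th))*1e-3-s
E
python3 - <<'E'
from h import *
th=np.radians(26)
for s in(.002,.003,.004,.005,.006):
    line_to(cellpose(xc(th,s),-.0008,th)[0],vel=.04);f=RU.T@F()
    print(s,f.round(1),((unit(current_tcp_pos())-unit(cellpose(xc(th,s),-.0008,th)[0]))*1e3).round(1),(RU.T@np.array(current_ft_torque())).round(2))
    if f[0]>11 or abs(f[2])>12:break
print(current_clock())
E
```

```text
0.002 [4.8 0.5 0.8] [ 0.2 -0.   0. ] [ 0.06 -0.45 -0.02]
0.003 [4.6 0.7 1.3] [ 0.3 -0.   0. ] [ 0.03 -0.62  0.01]
0.004 [ 5.5 -1.3  0.4] [ 0.4 -0.   0.1] [ 0.04 -0.78 -0.05]
0.005 [ 5.7 -0.3  0.3] [ 0.6 -0.   0.1] [ 0.07 -0.87 -0.01]
0.006 [7.2 0.1 0.3] [0.8 0.  0.1] [ 0.03 -0.96  0.  ]
34.8583
```

```bash
python3 - <<'E'
from h import *
for d in(23,20,17,14,12,10,8):
    th=np.radians(d);P,q=cellpose(xc(th,.0068),-.0010,th)
    line_to(P,q,vel=.04);f=RU.T@F()
    print(d,f.round(1),((unit(current_tcp_pos())-unit(P))*1e3).round(1),(RU.T@np.array(current_ft_torque())).round(2),round(current_clock(),1))
    if f[0]>13 or abs(f[2])>20 or abs(f[1])>12:break
E
```

```text
23 [ 6.8 -1.7  0.6] [ 1.3 -0.3  0.4] [-0.17 -1.07 -0.07] 35.1
20 [ 7.  -0.9  0.5] [ 1.4 -0.5  0.4] [-0.17 -1.07  0.  ] 35.4
17 [ 6.5 -0.9  0.5] [ 1.4 -0.5  0.3] [-0.2  -1.14 -0.01] 35.6
14 [ 7.5 -1.2  0.3] [ 1.4 -0.5  0.2] [-0.19 -1.17  0.02] 35.9
12 [ 7.4 -0.6  1.1] [ 1.2 -0.3  0.3] [-0.08 -1.09  0.13] 36.1
10 [ 6.4 -1.3  0.7] [ 0.8 -0.4  0.5] [-0.07 -1.01  0.02] 36.4
8 [ 5.3 -0.5  1.3] [ 0.6 -0.5  0.6] [-0.02 -1.02  0.06] 36.6
```

```bash
python3 - <<'E'
from h import *
th=np.radians(8)
for s in(.0073,.0078):
    P,q=cellpose(xc(th,s),-.0010,th);line_to(P,q,vel=.04)
    f=np.mean([RU.T@F() for _ in range(1)],0)
    for _ in range(4): pause(.03); f=f+RU.T@F()
    print(s,(f/5).round(1),((unit(current_tcp_pos())-unit(P))*1e3).round(1),(RU.T@np.array(current_ft_torque())).round(2),round(current_clock(),1))
t=read_camera("top");s=read_camera("scene")
P=np.array(current_tcp_pos());a=proj("top",P)[0];b=proj("scene",P)[0];print(a,b)
z=lambda i,c:cv2.resize(i[int(c[1])-30:int(c[1])+30,int(c[0])-40:int(c[0])+40],(400,300),interpolation=cv2.INTER_CUBIC)
cv2.imwrite("pics/held2.png",cv2.convertScaleAbs(np.hstack([z(t,a),z(s,b)])[:,:,::-1],alpha=1.3))
E
```

```text
0.0073 [ 7.7 -0.7  2.2] [ 1.  -0.4  0.6] [-0.   -1.32  0.07] 37.0
0.0078 [10.   0.2  2.8] [ 1.5 -0.4  0.6] [ 0.04 -1.66  0.07] 37.4
[325.21612328 222.05899731] [285.63681741 253.60421556]
```

View pics/held2.png

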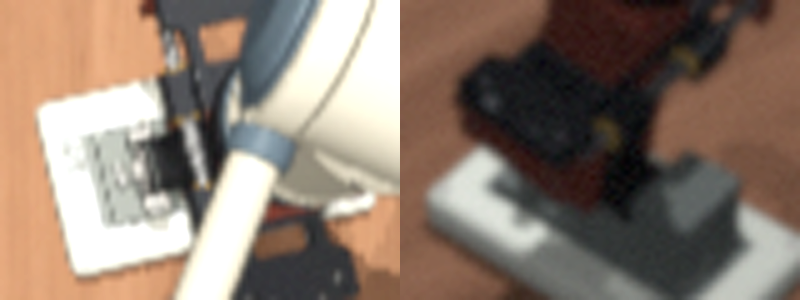

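The picture shows the cell under the hood between the fingers, with the nub end at top crop (135,170) between the clips and the post, still slightly raised. I keep lowering the nub.

```bash
python3 - <<'E'
from h import *
for d in(7,5.5,4,2.5,1,0):
    th=np.radians(d);P,q=cellpose(xc(th,.0070),-.0012,th)
    line_to(P,q,vel=.03);pause(.05);f=RU.T@F()
    print(d,f.round(1),((unit(current_tcp_pos())-unit(P))*1e3).round(1),(RU.T@np.array(current_ft_torque())).round(2),round(current_clock(),1))
    if f[0]>13 or abs(f[2])>22 or abs(f[1])>12:break
E
```

```text
7 [ 6.9 -0.1  3.8] [ 0.9 -0.5  0.8] [ 0.02 -1.3   0.03] 37.8
5.5 [7.9 0.2 2.3] [ 0.8 -0.5  0.9] [ 0.14 -1.26  0.01] 38.1
4 [ 6.7 -0.5  2.2] [ 0.9 -0.4  0.6] [ 0.01 -1.27  0.07] 38.4
2.5 [7.4 0.7 3.5] [ 0.9 -0.4  0.7] [ 0.06 -1.27  0.08] 38.7
1 [ 7.1 -0.   1.8] [ 0.8 -0.4  0.5] [ 0.06 -1.14  0.08] 39.0
0 [7.7 0.3 4.4] [ 0.8 -0.5  0.9] [ 0.2  -1.28  0.02] 39.3
```

```bash
python3 - <<'E'
from h import *
P0,q=cellpose(xc(0,.0070),-.0012,0)
for k in range(1,8):
    P=P0-[0,0,.0006*k]
    line_to(P,q,vel=.03);pause(.05);f=RU.T@F()
    print(k,f.round(1),((unit(current_tcp_pos())-unit(P0))*1e3).round(1),(RU.T@np.array(current_ft_torque())).round(2),round(current_clock(),1))
    if f[0]>13 or abs(f[2])>18 or abs(f[1])>12:break
t=read_camera("top");s=read_camera("scene")
P=np.array(current_tcp_pos())
z=lambda i,c:cv2.resize(i[int(c[1])-15:int(c[1])+15,int(c[0])-20:int(c[0])+20],(400,300),interpolation=cv2.INTER_CUBIC)
cv2.imwrite("pics/held3.png",cv2.convertScaleAbs(np.hstack([z(t,proj("top",P+RU@[.03,0,0])[0]),z(s,proj("scene",P+RU@[.02,0,0])[0])])[:,:,::-1],alpha=1.1))
E
```

```text
1 [7.6 2.2 6.6] [ 0.8 -0.5  0.8] [ 0.44 -1.43  0.06] 39.6
2 [8.6 2.9 9.5] [ 0.8 -0.5  0.8] [ 0.69 -1.57  0.03] 39.9
3 [10.4  4.5 11.2] [ 0.8 -0.5  0.7] [ 0.88 -1.71  0.11] 40.2
4 [11.3  5.3 14.4] [ 0.8 -0.5  0.7] [ 1.17 -1.82  0.04] 40.5
5 [12.5  7.1 17.4] [ 0.8 -0.5  0.7] [ 1.44 -1.96  0.05] 40.8
6 [13.   8.1 20.8] [ 0.8 -0.6  0.7] [ 1.65 -2.12  0.06] 41.1
```

View pics/held3.png

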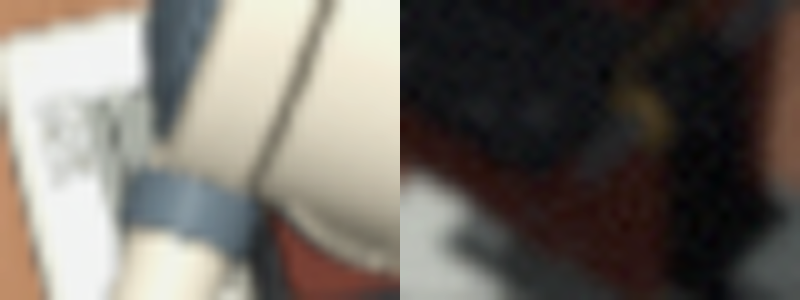

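```bash
python3 - <<'E'
from h import *
for s in(.0065,.0055,.0045,.0035):
    P,q=cellpose(xc(0,s),-.0010,0,y=-.0003)
    line_to(P,q,vel=.03);pause(.05);f=RU.T@F()
    print(s,f.round(1),((unit(current_tcp_pos())-unit(P))*1e3).round(1),(RU.T@np.array(current_ft_torque())).round(2),round(current_clock(),1))
    if f[0]<2: break
E
```

```text
0.0065 [7.4 1.7 4.1] [ 0.9 -0.1  0.7] [ 0.33 -1.38  0.07] 41.5
0.0055 [5.5 1.3 3.4] [ 0.1 -0.2  0.7] [ 0.31 -0.89  0.07] 41.8
0.0045 [1.5 1.1 4. ] [-0.6 -0.2  0.7] [ 0.3  -0.19  0.07] 42.1
```

Releasing the axial push shifts the load to the terminal at a geometric spring travel of about 5 mm, so the nub is behind the post. Now I release and look.

```bash
python3 - <<'E'
from h import *
move_gripper(.05); p=np.array(current_tcp_pos()); print(F(),current_clock())
line_to(p+[0,0,.09],vel=.25)
reach(p+np.array([-.06,.22,.12]),quat(tool(A)))
print(current_clock())
t=np.mean([read_camera("top") for _ in range(4)],0);s=np.mean([read_camera("scene") for _ in range(4)],0)
z=lambda i,x,y,w,h:cv2.resize(i[y:y+h,x:x+w],(400,300),interpolation=cv2.INTER_CUBIC)
cv2.imwrite("pics/rel.png",np.clip(np.hstack([z(t,286,194,80,60),z(s,244,235,88,66)])[:,:,::-1]*1.2,0,255).astype(np.uint8))
E
```

```text
[-0.64028322 -0.15814656 -0.55061492] 42.6
44.025
```

View pics/rel.png

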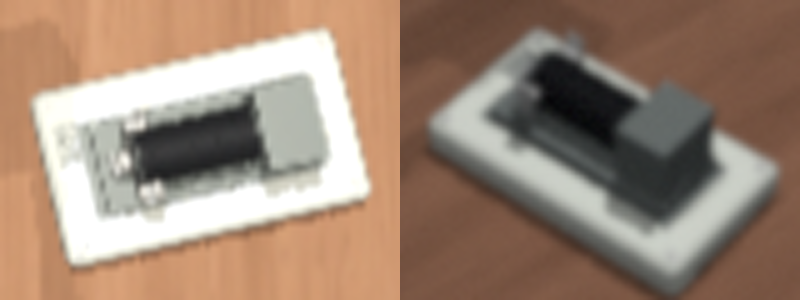

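The picture shows the cell lying in the bed, black body at top crop (195,145), with the nub at (122,160) against the post and between the clips. I check flatness by touching the top at two places and pressing the nub end lightly.

```bash
python3 - <<'E'
from h import *
q=quat(tool(A)); move_gripper(0.0,10)
def B(x,z): return BED+RU@np.array([x-.0027,0,z])
reach(B(.022,.08),q)
for x in(.022,-.018):
    line_to(B(x,.060 if x<0 else .056),q,vel=.25); f0=F()[2]; z=.0535
    while z>.044:
        line_to(B(x,z),q,vel=.04);f=F()[2]-f0
        if f>5:break
        z-=.0008
    print(x,z,current_tcp_pos()[2]-BED[2]-.017,round(f,1),current_clock())
    line_to(B(x,.062),q,vel=.25)
E
```

```text
0.022 0.048699999999999986 0.03277612055629508 5.7 48.1667
-0.018 0.047899999999999984 0.03265235635462429 8.1 50.7833
```

```bash
python3 - <<'E'
from h import *
p=np.array(current_tcp_pos()); line_to(p+[0,0,.1],vel=.25); pause(.3); print(current_clock()); print(finish_job())
E
```

```text
51.8833
the job is handed in; nothing more can be done
None
```

The cell is fitted in the call unit's bed and the job was handed in at 51.9 s; it lies flat by touch (about 0.1 mm over 40 mm), with the nub at the terminal and the spring about 5 mm back by geometry, and no verdict was returned.

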